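# Weigh the onions on the built-in pantry scale

### The job

Weigh the onions: press the round power key, slide the bowl from its cork mat wholly onto the glass scale plate, press tare (the bar across the row) while the bowl is still empty, put every onion from the tray into the bowl, and press hold (the square key) and then store (the bar along the row) while the bowl stands on the plate with the onions in it. Then slide the bowl with the onions back wholly onto the cork mat and press power again to switch off. Press one key at a time and let it come up again, keep the bowl on the counter without lifting or tilting it, and do not disturb the jar, the pepper mill or the tin.

Things in the scene. Friction and masses are not known exactly. Their poses are not given: they have to be found in the camera images.
- scale: kitchen scale built flush into the wooden counter: a dark glass plate 210 mm square with a thin steel edge, level with the counter (nothing to climb). Origin: centre of the plate, at counter height; z up. It is a fixture. A bowl whose centre is within 25 mm of the origin stands wholly on it
- panel: the scale's key panel, a fixed aluminium bar lying on the counter between robot and plate, 64 (its x) x 190 (its y) x 18 mm high, with four black spring keys in a row along its y axis, 44 mm apart. Origin: centre of its underside; its y axis points to the robot's left within about 6 degrees
- power_key (a joint): travel of the power key in m: 0 up, 0.006 fully down (4.2 N there, linear spring, it comes up again by itself); it registers when pushed down most of the way (beyond 0.004)
- tare_key (a joint): travel of the tare key, same travel and spring as power_key
- hold_key (a joint): travel of the hold key, same travel and spring as power_key
- store_key (a joint): travel of the store key, same travel and spring as power_key
- power_key_top (a point): centre of the top of the power key, the round one (28 mm across), leftmost of the row seen from the robot (y = +66 mm on the panel). All key tops are 28 mm above the counter when up
- tare_key_top (a point): centre of the top of the tare key, the bar that runs across the row, 40 (panel x) x 13 mm, second from the left (y = +22 mm)
- hold_key_top (a point): centre of the top of the hold key, the square one (24 mm), third from the left (y = -22 mm)
- store_key_top (a point): centre of the top of the store key, the bar that runs along the row, 13 (panel x) x 32 mm, rightmost (y = -66 mm)
- mat: round cork mat, 220 mm across, practically flush (1 mm, fixed, nothing to climb), to the left or right of the scale. Origin: its centre. A bowl whose centre is within 30 mm of it stands wholly on the mat
- bowl: open round straight-sided steel bowl, 160 mm outer diameter, 70 mm high, wall 4 mm, floor 5 mm thick, about 0.3 to 0.65 kg empty; it starts on the mat, not centred. Origin: centre of its underside; z up. It slides on the counter without tipping when its side is pushed at any height
- tray: fixed shallow dark wooden tray, 200 mm square, rim 14 mm high and 5 mm thick, floor 5 mm thick, on the other side of the scale from the mat; holds the onions, standing roughly in a circle of 60 mm radius with room for a finger in its middle. Origin: centre of its underside
- jar: glass storage jar with a steel lid, 70 mm across, 110 mm high, a bystander. Origin: centre of its underside
- mill: wooden pepper mill, 44 mm across, 110 mm high, a bystander. Origin: centre of its underside
- tin: plain steel spice tin, 64 mm across, 70 mm high, a bystander. Origin: centre of its underside
- onion1: a brown onion, nearly a ball 50 mm across and 43 mm high with a 30 mm flat root end and a short neck (another 9 mm), about 0.07 kg; it may be absent. Origin: its middle, 21 mm from the root end; its z runs from root end to neck
- onion2: a brown onion, nearly a ball 50 mm across and 43 mm high with a 30 mm flat root end and a short neck (another 9 mm), about 0.07 kg; it may be absent. Origin: its middle, 21 mm from the root end; its z runs from root end to neck
- onion3: a brown onion, nearly a ball 50 mm across and 43 mm high with a 30 mm flat root end and a short neck (another 9 mm), about 0.07 kg; it may be absent. Origin: its middle, 21 mm from the root end; its z runs from root end to neck
- onion4: a brown onion, nearly a ball 50 mm across and 43 mm high with a 30 mm flat root end and a short neck (another 9 mm), about 0.07 kg; it may be absent. Origin: its middle, 21 mm from the root end; its z runs from root end to neck
- onion5: a brown onion, nearly a ball 50 mm across and 43 mm high with a 30 mm flat root end and a short neck (another 9 mm), about 0.07 kg; it may be absent. Origin: its middle, 21 mm from the root end; its z runs from root end to neck
Not all that is in view belongs to the job. Leave any yellow look-alike of the onion5 alone.

How it is judged:
On the way, in this order (a step that is already met when the one before it is completed fails the run):
1. the power key is pressed alone (value of joint power_key above 0.004 m and value of joint each of tare_key, hold_key, store_key below 0.002 m), for 0.1 s.
2. the bowl stands at rest wholly on the scale plate (horizontal distance between bowl and scale below 0.025 m and angle between bowl's own z axis and vertical below 0.1 rad and linear speed of bowl below 0.01 m/s), for 0.2 s.
3. the tare key is pressed alone, with the bowl on the plate (value of joint tare_key above 0.004 m and value of joint each of power_key, hold_key, store_key below 0.002 m and horizontal distance between bowl and scale below 0.025 m and angle between bowl's own z axis and vertical below 0.1 rad), for 0.1 s.
4. all onions lie in the bowl, the bowl on the plate (all of step 2 and horizontal distance between each of onion1, onion2, onion3, onion4, onion5 and bowl below 0.072 m and z of each of onion1, onion2, onion3, onion4, onion5 in the frame of bowl below 0.085 m and linear speed of each of onion1, onion2, onion3, onion4, onion5 below 0.03 m/s), for 0.2 s.
5. the hold key is pressed alone, bowl on the plate and onions in it (value of joint hold_key above 0.004 m and value of joint each of power_key, tare_key, store_key below 0.002 m and horizontal distance between bowl and scale below 0.025 m and angle between bowl's own z axis and vertical below 0.1 rad and horizontal distance between each of onion1, onion2, onion3, onion4, onion5 and bowl below 0.072 m and z of each of onion1, onion2, onion3, onion4, onion5 in the frame of bowl below 0.085 m), for 0.1 s.
6. the store key is pressed alone, bowl on the plate and onions in it (value of joint store_key above 0.004 m and value of joint each of power_key, tare_key, hold_key below 0.002 m and horizontal distance between bowl and scale below 0.025 m and angle between bowl's own z axis and vertical below 0.1 rad and horizontal distance between each of onion1, onion2, onion3, onion4, onion5 and bowl below 0.072 m and z of each of onion1, onion2, onion3, onion4, onion5 in the frame of bowl below 0.085 m), for 0.1 s.
7. the bowl with all onions stands at rest wholly on the mat (horizontal distance between bowl and mat below 0.03 m and angle between bowl's own z axis and vertical below 0.1 rad and horizontal distance between each of onion1, onion2, onion3, onion4, onion5 and bowl below 0.072 m and z of each of onion1, onion2, onion3, onion4, onion5 in the frame of bowl below 0.085 m and linear speed of bowl below 0.01 m/s), for 0.2 s.
8. the power key is pressed alone again, bowl and onions on the mat (all of step 1 and horizontal distance between bowl and mat below 0.03 m and angle between bowl's own z axis and vertical below 0.1 rad and horizontal distance between each of onion1, onion2, onion3, onion4, onion5 and bowl below 0.072 m and z of each of onion1, onion2, onion3, onion4, onion5 in the frame of bowl below 0.085 m), for 0.1 s.
At the end, for the whole second after the job is handed in: The bowl stands upright (within 0.1 rad) and at rest with its centre within 30 mm of the mat's centre, every onion present lies still in it (centre within 72 mm of the bowl's axis and below 85 mm above its underside), and all keys are up (all of step 7 and linear speed of each of onion1, onion2, onion3, onion4, onion5 below 0.03 m/s and value of joint each of power_key, tare_key, hold_key, store_key below 0.002 m); the robot touches nothing.
It fails at once if two keys pressed at the same time (value of joint each of power_key, tare_key above 0.003 m or value of joint each of power_key, hold_key above 0.003 m or value of joint each of power_key, store_key above 0.003 m or value of joint each of tare_key, hold_key above 0.003 m or value of joint each of tare_key, store_key above 0.003 m or value of joint each of hold_key, store_key above 0.003 m).
It fails at once if tare pressed with an onion in the bowl (value of joint tare_key above 0.004 m and ((horizontal distance between onion1 and bowl below 0.072 m and z of onion1 in the frame of bowl below 0.085 m) or (horizontal distance between onion2 and bowl below 0.072 m and z of onion2 in the frame of bowl below 0.085 m) or (horizontal distance between onion3 and bowl below 0.072 m and z of onion3 in the frame of bowl below 0.085 m) or (horizontal distance between onion4 and bowl below 0.072 m and z of onion4 in the frame of bowl below 0.085 m) or (horizontal distance between onion5 and bowl below 0.072 m and z of onion5 in the frame of bowl below 0.085 m))).
It fails at once if tare, hold or store pressed with the bowl far off the plate (over 80 mm), or power pressed with the bowl on the plate ((horizontal distance between bowl and scale above 0.08 m and value of joint any of tare_key, hold_key, store_key above 0.004 m) or (horizontal distance between bowl and scale below 0.025 m and value of joint power_key above 0.004 m)).
It fails at once if the bowl lifted off the counter by more than 25 mm or tilted by more than 0.4 rad (height (world z) of bowl above 0.025 m or angle between bowl's own z axis and vertical above 0.4 rad).
It fails at once if the jar, mill or tin moved by more than 30 mm (distance of any of jar, mill, tin from where it was at the start of the episode above 0.03 m).
Of onion1, onion2, onion3, onion4, onion5 only 3 to 5 are there at a start; the rules pass over those that are not, and their reading is None.
At some moment in a run one of bowl, onion1, onion2, onion3, onion4, onion5 may be knocked a few centimetres aside while the robot is not near it.
Once in a run the grip may slacken for a moment while it holds something.
It also fails if it takes over 210 s, if anything falls off the work surface, if the arm or the gripper's body presses on something with over 40 N, if the wrist force passes 120 N, or if a joint passes its speed limit or range.

### The arm

A 6-joint arm with a two-finger parallel gripper is mounted at the origin on the work surface. World frame = base frame: x ahead of the robot, y to its left, z up, the work surface at z = 0. Lengths are in m, angles in rad, forces in N, time in s.
With the tool pointing down it reaches from about 0.425 to 0.95 m from the base axis. Payload 3.5 kg.
Tool frame: the origin (TCP) lies on the centre line of the jaws, within the pads' length; the fingertips stand 19 mm ahead of it and the grasp point (between the pads) is the TCP; z points along the fingers, y is the line along which they close (so a half turn about z gives the same grasp; the last joint's range is limited). The gripper opens to 85 mm and grips with 20 to 120 N. Pads are 22 mm wide; open, the fingers measure 114 mm over their backs; the gripper's body (76 mm by 85 mm) begins 54 mm behind the grasp point. The pads swing forward as they close: fully open they stand 13 mm farther back than shut.
Start: joints at [1.178, 0.286, 1.577, -0, 1.279, -0.15], TCP at [0.162, 0.655, 0.25] pointing down, gripper open.
Joint ranges: [-2.77, 2.77], [-0.9, 2.22], [0.21, 2.48], [-1.53, 4.67], [0.24, 2.81], [-2.84, 2.84]. Speed limits (rad/s): [2.79, 2.79, 3.14, 3.14, 3.14, 3.14].

### API

Orientations are given as a unit quaternion [x, y, z, w].
In Python, from plant import ctrl, imaging gives the robot as it stands. The module is installed in compiled form; this text tells all that it offers.
- The arm moves only by the shell command python3 -m handwheel 'ROWS' [OPENING] [FORCE]. ROWS is JSON, one flat list of numbers, 6 for each row, row after row: the shift along the world's x, y, z in units of 150 mm (1.0 is 150 mm), then the turn, a rotation vector about the world's x, y, z in units of 90 degrees (1.0 is 90 degrees). In form: [tx, ty, tz, rx, ry, rz, tx, ty, tz, rx, ry, rz, ...]. A call has 1 to 5 rows; each row shifts and turns the commanded pose from where the row before left it; what a row does not reach is not made up. A row lasts 1/12 s, in which the tool goes at most 41.7 mm and 7.16 degrees, less where a joint would pass 70% of its speed; a pose out of reach is approached as far as the arm can. A call with a number of a shift or a turn outside -1 to 1 is refused whole. A call with a gripper value outside its range is refused whole. OPENING is the opening, from 0 (shut) to 1 (fully open), set as the call begins (- or left out, the last holds). The fingers move at their own pace and stop on an object; FORCE is the grip in N (left out, the last holds). Time passes only in rows, so rows that do not move let the fingers close. It gives the time, the measured TCP pose, the force, the opening and the grip force at its end, in the units of the state.
- ctrl.get_state(): the state, without advancing time (a new reading comes with each control period).
- imaging.read_camera(name): name is "side" or "top" or "wrist"; returns (picture, depth): 400x640x3 uint8, blue, green, red; 400x640 float32, m along the optical axis (not along the pixel's ray), 0 where there is no reading.
- imaging.get_calibration(name): a dict with "fovy" (degrees; the focal length in pixels is half the picture's height over the tangent of half this angle, whatever the lens; pixels are square), "cx", "cy" (the principal point, pixels), "R" (3x3) and "t" (3): a world point X has camera coordinates R X + t. Camera axes: x right, y down, z forward; pixel columns grow to the right and rows downward; lengths in m; the calibration is good to about 2 mm. The wrist camera is an equidistant fisheye: a pixel r from the principal point sees the ray r / f radians off the axis. A picture is of the moment at which its call begins: read the wrist's pose just before it. get_calibration takes no time and is no camera call; for the wrist camera it gives the pose at the moment of the call.
- ctrl.sign_off(): hands the job in; it is judged then, once.
The state is a dict: "time": time; "qpos": joint angles; "dq": joint speeds; "joint_efforts": joint torques, N m; "eef_pos": TCP position; "tcp_rot": TCP orientation; "contact_force": force on the tool from outside, world axes, zero at the start; "wrist_torque": the same for the moment, N m; "opening": opening from 0.0 (shut) to 1.0 (fully open); "finger_force": force on a finger pad.
Only numpy, scipy, OpenCV 4.12 (cv2) and the standard library are available. Lean on these libraries where they do the work, as an engineer would, in place of code of your own. Each camera call takes 0.05 s, during which the arm holds its last target. There are 200 camera calls.

## Working session

There is one attempt and no reset: what is moved stays moved. The work goes in short steps, Python scripts to look and compute and a shell command to move; the robot and the scene stay as the last step left them, time stands still between calls to the robot, and variables do not carry over. Pictures are saved under pics/ and viewed, at most 14 in all, crops included, and the job is handed in when it is done.

```bash
mkdir -p pics; cat > h.py <<'E'
import numpy as np, cv2
from plant import ctrl, imaging
def cam(n):
    K=imaging.get_calibration(n); p,d=imaging.read_camera(n); return p,d,K
def foc(K,h=400): return h/2/np.tan(np.radians(K['fovy'])/2)
def unproj(K,d,u,v):
    f=foc(K); z=d[int(round(v)),int(round(u))]
    return np.array(K['R']).T@(np.array([(u-K['cx'])/f*z,(v-K['cy'])/f*z,z])-np.array(K['t']))
def cloud(K,d):
    f=foc(K); v,u=np.mgrid[:d.shape[0],:d.shape[1]]
    P=np.stack([(u-K['cx'])/f*d,(v-K['cy'])/f*d,d],-1)-np.array(K['t'])
    return P@np.array(K['R'])
def plane(K,u,v,z):
    "pixel to point at world height z"
    f=foc(K);R=np.array(K['R']);c=-R.T@np.array(K['t']);r=R.T@np.array([(u-K['cx'])/f,(v-K['cy'])/f,1])
    return c+r*(z-c[2])/r[2]
E
python3 - <<'E'
from h import *
for n in('top','side'):
    p,d,K=cam(n); cv2.imwrite(f'pics/{n}0.png',p); np.savez(f'{n}0.npz',p=p,d=d)
    print(n,K['fovy'],K['cx'],K['cy'],(-np.array(K['R']).T@np.array(K['t'])).round(3))
s=ctrl.get_state();print({k:np.round(v,3) for k,v in s.items()})
E
```

```text
top 43.51313607011293 320.548626215167 199.04670216441303 [ 0.464 -0.035  1.293]
side 52.241981085066136 319.02479031369006 196.29325322001566 [ 0.141 -0.715  0.681]
{'time': np.float64(0.1), 'qpos': array([ 1.178,  0.287,  1.578,  0.   ,  1.279, -0.15 ]), 'dq': array([ 0.001, -0.003, -0.004,  0.   , -0.004,  0.001]), 'joint_efforts': array([ 0.000e+00, -4.073e+01, -2.937e+01, -0.000e+00,  3.000e-03,
        0.000e+00]), 'eef_pos': array([0.162, 0.655, 0.249]), 'tcp_rot': array([ 0.121,  0.993, -0.001, -0.   ]), 'contact_force': array([-0.136, -0.313, -0.689]), 'wrist_torque': array([-0.004,  0.019, -0.026]), 'finger_force': np.float64(0.0), 'opening': np.float64(1.004)}
```

View pics/top0.png

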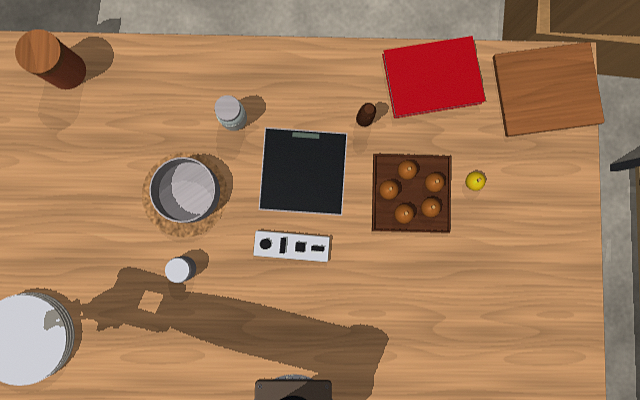

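View pics/side0.png

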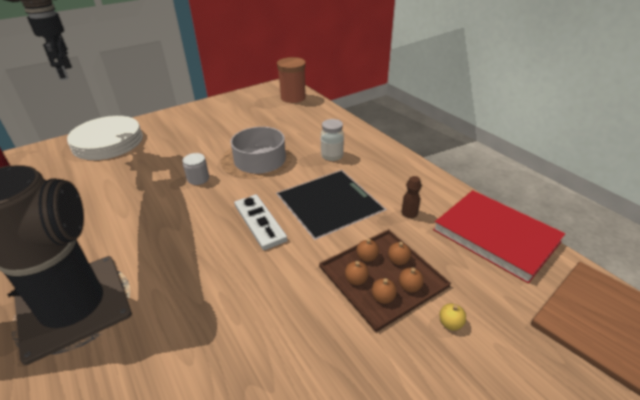

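The top view shows the bowl at (185,190) on its cork mat at (187,193), the plate at (303,171) and the panel keys at (265,244), (283,245), (300,247) and (317,248). The tin is at (180,268), the jar at (230,112) and the mill at (366,113). Five brown onions stand in the tray: (408,170), (389,189), (435,182), (431,207), (404,213). The only thing that could be mistaken for an onion is the yellow one at (476,181), outside the tray, so I leave it alone.

```bash
python3 - <<'E'
from h import *
z=np.load('top0.npz');p,d=z['p'],z['d'];K=imaging.get_calibration('top')
P=cloud(K,d)
a=cv2.resize(p[90:290,130:330],None,fx=3,fy=3,interpolation=cv2.INTER_CUBIC)
b=cv2.resize(p[145:240,365:490],None,fx=4,fy=4,interpolation=cv2.INTER_CUBIC)
cv2.imwrite('pics/cropA.png',a);cv2.imwrite('pics/cropB.png',b)
for n,u,v in [('count',300,300),('plate',303,171)]: print(n,P[v,u].round(4))
H=P[...,2]
hsv=cv2.cvtColor(p,cv2.COLOR_BGR2HSV)
# onions: pts above 25mm inside tray
m=((H>.022)&(H<.08)); m[:, :365]=0; m[:,455:]=0; m[:150]=0; m[238:]=0
n,L,st,c=cv2.connectedComponentsWithStats(m.astype(np.uint8))
for i in range(1,n):
    if st[i,4]>30:
        q=P[L==i]; print('onion',c[i].round(1),st[i],q.mean(0).round(4),'mid',((q.min(0)+q.max(0))/2).round(4),'top',q[q[:,2].argmax()].round(4), 'ext',np.ptp(q,0).round(3))
# bowl rim
m=(H>.062)&(H<.078);m[:,:140]=0;m[:,225:]=0;m[:145]=0;m[235:]=0
q=P[m];c=cv2.minEnclosingCircle(q[:,:2].astype(np.float32)[:,None]);print('bowl',c,len(q))
A=np.c_[2*q[:,:2],np.ones(len(q))];s=np.linalg.lstsq(A,(q[:,:2]**2).sum(1),rcond=None)[0];print('lsq',s[:2],np.sqrt(s[2]+s[0]**2+s[1]**2))
# plate corners at z=0 (dark region)
m=(hsv[...,2]<60);m[:,:250]=0;m[:,355:]=0;m[:120]=0;m[222:]=0
n,L,st,c=cv2.connectedComponentsWithStats(m.astype(np.uint8));i=1+st[1:,4].argmax()
r=cv2.minAreaRect(np.argwhere(cv2.morphologyEx((L==i).astype(np.uint8),cv2.MORPH_CLOSE,np.ones((9,9))))[:,::-1].astype(np.float32));print('plate',r,plane(K,*r[0],0)[:2].round(4))
# keys
m=(hsv[...,2]<70);m[:,:250]=0;m[:,335:]=0;m[:232]=0;m[262:]=0
n,L,st,c=cv2.connectedComponentsWithStats(m.astype(np.uint8))
for i in range(1,n):
    if st[i,4]>20: print('key',c[i].round(1),st[i,4],plane(K,*c[i],.028).round(4),'H',np.median(H[L==i]).round(4))
# bystanders
for nm,(x0,x1,y0,y1),lo in [('jar',(205,265,85,140),.1),('mill',(345,390,95,135),.03),('tin',(155,215,245,290),.06)]:
    m=np.zeros_like(H,bool);m[y0:y1,x0:x1]=1;m&=H>lo;q=P[m];print(nm,q.mean(0).round(3),((q.min(0)+q.max(0))/2).round(3),np.ptp(q,0).round(3))
# mat
m=(hsv[...,1]>0)
for u,v in[(144,193),(230,193),(187,235),(187,152)]: print('matedge',u,v,plane(K,u,v,.001).round(3))
# tray corners guess
for u,v in[(373,154),(451,154),(450,232),(372,231)]: print('tray',plane(K,u,v,.014).round(3))
E
```

```text
count [ 0.2936 -0.0173  0.0019]
plate [ 0.6246 -0.0207 -0.0029]
onion [406.8 170.1] [397 161  20  19 295] [ 0.625  -0.2831  0.0407] mid [ 0.6265 -0.2844  0.0423] top [ 0.6253 -0.2872  0.0604] ext [0.046 0.046 0.036]
onion [433.9 182.5] [425 173  19  20 296] [ 0.5943 -0.3517  0.0408] mid [ 0.5959 -0.3538  0.0416] top [ 0.5962 -0.357   0.0607] ext [0.049 0.045 0.038]
onion [388.1 190. ] [379 181  19  19 293] [ 0.574  -0.2358  0.0405] mid [ 0.5748 -0.2368  0.0401] top [ 0.575  -0.2402  0.0578] ext [0.046 0.046 0.035]
onion [430.1 207.7] [421 198  20  20 298] [ 0.5306 -0.3418  0.0406] mid [ 0.5316 -0.3445  0.0407] top [ 0.5314 -0.3445  0.0593] ext [0.048 0.047 0.037]
onion [403.4 213.9] [394 205  20  19 296] [ 0.5143 -0.2743  0.0408] mid [ 0.5144 -0.2761  0.0403] top [ 0.5134 -0.28    0.0581] ext [0.046 0.047 0.036]
bowl ((0.5664381980895996, 0.27296948432922363), 0.08092214912176132) 411
lsq [0.56591152 0.27206964] 0.0775311094417053
plate ((302.8629455566406, 170.91879272460938), (80.79415130615234, 79.36920928955078), 4.085616588592529) [ 0.6244 -0.0203]
key [265.1 243.6] 87 [0.4363 0.0718 0.028 ] H 0.0277
key [282.5 245. ] 76 [0.4332 0.028  0.028 ] H 0.0272
key [300.  246.7] 77 [ 0.4295 -0.0158  0.028 ] H 0.0272
key [317.2 248. ] 53 [ 0.4264 -0.0592  0.028 ] H 0.0277
jar [0.751 0.156 0.14 ] [0.627 0.078 0.697] [0.326 0.228 1.192]
mill [ 0.749 -0.171  0.118] [ 0.623 -0.117  0.662] [0.319 0.163 1.261]
tin [0.372 0.276 0.079] [0.403 0.136 0.676] [0.121 0.343 1.233]
matedge 144 193 [0.562 0.386 0.001]
matedge 230 193 [0.565 0.166 0.001]
matedge 187 235 [0.456 0.273 0.001]
matedge 187 152 [0.669 0.279 0.001]
tray [ 0.669 -0.201  0.014]
tray [ 0.672 -0.403  0.014]
tray [ 0.47  -0.399  0.014]
tray [ 0.471 -0.199  0.014]
```

View pics/cropA.png

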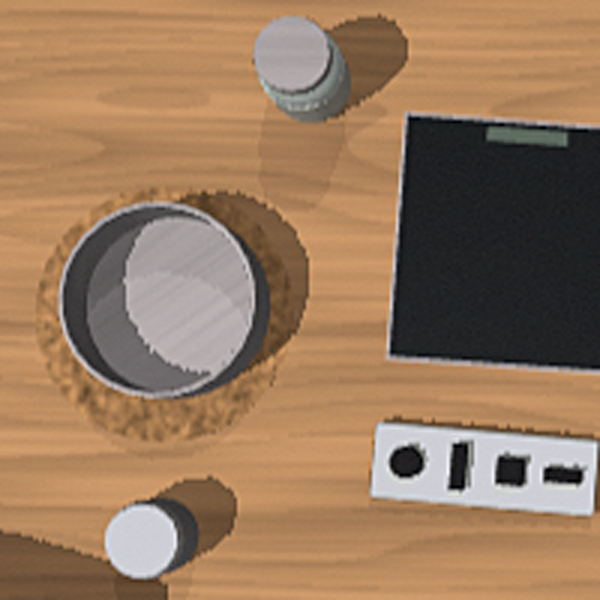

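View pics/cropB.png

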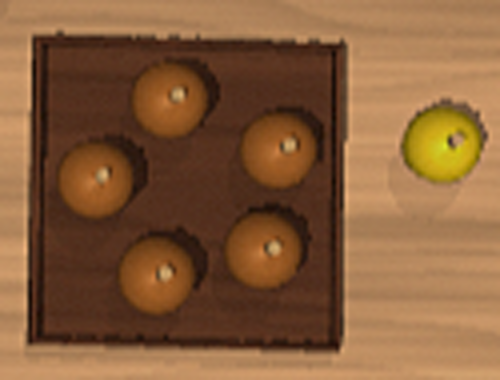

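The crops confirm the choice: five brown onions in the tray at (171,98), (280,150), (96,180), (265,248) and (157,275), with the yellow one outside it at (443,145). The bowl rim circle is centred at about (158,300) and the mat at about (163,316). Key spacing (44 mm) and tray size (200 mm) agree with the text.

First move: to above the power key, fingers shut.

```bash
cat > go.py <<'E'
import sys
from h import *
from scipy.spatial.transform import Rotation as Ro
def show():
    s=ctrl.get_state();p=s['eef_pos'];R=Ro.from_quat(s['tcp_rot']).as_matrix()
    yaw=np.degrees(np.arctan2(-R[0,1],R[1,1]))
    print('t%.1f'%s['time'],'pos',np.round(p,4),'yaw of closing line from +y: %.1f'%yaw,'tilt',np.round(R[:2,2],3),'F',np.round(s['contact_force'],1),'op %.3f ff %.1f'%(s['opening'],s['finger_force']),'q6 %.2f'%s['qpos'][5])
    return p
if __name__=='__main__':
    p=show()
    for a in sys.argv[1:]:
        t=np.array(eval(a),float); print(a,'-> units',((t-p)/.15).round(3)); p=t
E
python3 - <<'E'
from h import *
K=imaging.get_calibration('top')
print('bowl',plane(K,182.3,189.7,.07),'edges',plane(K,149.8,190,.07)[:2],plane(K,215.1,190,.07)[:2],plane(K,182,157,.07)[:2],plane(K,182,222.3,.07)[:2])
print('mat',plane(K,184,195,.001))
print('jar',plane(K,97*1.0+130,107.5,.11),'tin',plane(K,177.3,270,.07))
E
python3 -m handwheel '[0.165,-0.21,0,0,0,0.04, 0.165,-0.21,0,0,0,0.04, 0.165,-0.21,0,0,0,0.04, 0.165,-0.21,0,0,0,0, 0.165,-0.21,0,0,0,0]' 0 20 >/dev/null
python3 -m handwheel '[0.165,-0.21,0,0,0,0, 0.165,-0.21,0,0,0,0, 0.165,-0.21,0,0,0,0, 0.165,-0.21,0,0,0,0, 0.165,-0.21,0,0,0,0]'
python3 go.py '(.45,.3,.249)' '(.437,.072,.08)'
```

```text
bowl [0.56583377 0.27132635 0.07      ] edges [0.56412619 0.3496966 ] [0.56608948 0.19193155] [0.64597308 0.27436533] [0.48662059 0.26976425]
mat [0.55799022 0.28390448 0.001     ]
jar [0.76045796 0.16109022 0.11      ] tin [0.3718739  0.27768627 0.07      ]
time: 0.93
eef_pos: [0.4103, 0.3384, 0.2499]
tcp_rot: [0.027, 1.0, -0.0, -0.0]
contact_force: [2.2, 0.6, 0.6]
opening: 0.001
finger_force: 0.0
t0.9 pos [0.4103 0.3384 0.2499] yaw of closing line from +y: -3.1 tilt [-0. -0.] F [2.2 0.6 0.6] op 0.001 ff 0.0 q6 -1.02
(.45,.3,.249) -> units [ 0.265 -0.256 -0.006]
(.437,.072,.08) -> units [-0.087 -1.52  -1.127]
```

```bash
python3 -m handwheel '[0.1,-0.2,-0.12,0,0,0, 0,-0.22,-0.15,0,0,0, 0,-0.22,-0.15,0,0,0, 0,-0.22,-0.15,0,0,0, 0,-0.22,-0.15,0,0,0]' >/dev/null
python3 -m handwheel '[0,-0.22,-0.15,0,0,0, 0,-0.22,-0.15,0,0,0, 0,0,0,0,0,0, 0,0,0,0,0,0]' >/dev/null
python3 go.py '(.437,.072,.055)' '(.437,.072,.040)'
```

```text
t1.7 pos [0.4234 0.1109 0.0957] yaw of closing line from +y: -3.3 tilt [-0.004  0.   ] F [ 0.5 -0.1  0.1] op 0.003 ff 0.0 q6 -1.49
(.437,.072,.055) -> units [ 0.091 -0.259 -0.271]
(.437,.072,.040) -> units [ 0.   0.  -0.1]
```

```bash
python3 -m handwheel '[0.09,-0.2,0,0,0,0, 0,-0.06,0,0,0,0, 0,0,-0.2,0,0,0, 0,0,-0.06,0,0,0, 0,0,0,0,0,0]' >/dev/null
python3 go.py '(.437,.072,.040)'
```

```text
t2.1 pos [0.4361 0.0741 0.0564] yaw of closing line from +y: -3.1 tilt [-0.006  0.001] F [-0.5  1.5 -0.7] op -0.000 ff 0.0 q6 -1.58
(.437,.072,.040) -> units [ 0.006 -0.014 -0.109]
```

```bash
python3 -m handwheel '[0,-0.014,-0.04,0,0,0, 0,0,-0.04,0,0,0, 0,0,-0.03,0,0,0, 0,0,0,0,0,0, 0,0,0,0,0,0]' ; python3 go.py
```

```text
time: 2.52
eef_pos: [0.4389, 0.0715, 0.0425]
tcp_rot: [0.027, 1.0, 0.0, 0.001]
contact_force: [0.0, 1.8, 4.1]
opening: -0.004
finger_force: 1.5
t2.5 pos [0.4389 0.0715 0.0425] yaw of closing line from +y: -3.1 tilt [0.001 0.001] F [0.  1.8 4.1] op -0.004 ff 1.5 q6 -1.58
```

```bash
python3 -m handwheel '[0,0,-0.015,0,0,0, 0,0,0,0,0,0, 0,0,0,0,0,0, 0,0,0,0,0,0]' ; python3 go.py; python3 -m handwheel '[0,0,0,0,0,0]' >/dev/null; python3 go.py
```

```text
time: 2.85
eef_pos: [0.439, 0.0714, 0.041]
tcp_rot: [0.027, 1.0, 0.0, 0.0]
contact_force: [-3.2, 2.6, 10.1]
opening: -0.002
finger_force: 4.8
t2.9 pos [0.439  0.0714 0.041 ] yaw of closing line from +y: -3.1 tilt [0.001 0.001] F [-3.2  2.6 10.1] op -0.002 ff 4.8 q6 -1.58
t2.9 pos [0.439  0.0714 0.041 ] yaw of closing line from +y: -3.1 tilt [0.001 0.001] F [-2.4  2.3  9.4] op -0.002 ff 4.8 q6 -1.58
```

```bash
python3 -m handwheel '[0,0,0.2,0,0,0, 0,0,0.2,0,0,0, 0,0,0.2,0,0,0]' 0.5 >/dev/null
python3 -m handwheel '[0.17,0.163,0,0,0,0, 0.17,0.163,0,0,0,0, 0.17,0.163,0,0,0,0, 0.17,0.163,0,0,0,0, 0.17,0.163,0,0,0,0]' >/dev/null
python3 -m handwheel '[0,0,0,0,0,0, 0,0,0,0,0,0, 0,0,0,0,0,0]' >/dev/null
python3 go.py '(.566,.193,.062)'
python3 - <<'E'
from h import *
p,d,K=cam('wrist'); cv2.imwrite('pics/w1.png',p)
E
```

```text
t3.9 pos [0.5649 0.1931 0.1287] yaw of closing line from +y: -3.1 tilt [-0.002 -0.001] F [ 0.5  0.1 -1. ] op 0.496 ff 0.0 q6 -1.36
(.566,.193,.062) -> units [ 0.008 -0.    -0.445]
```

View pics/w1.png

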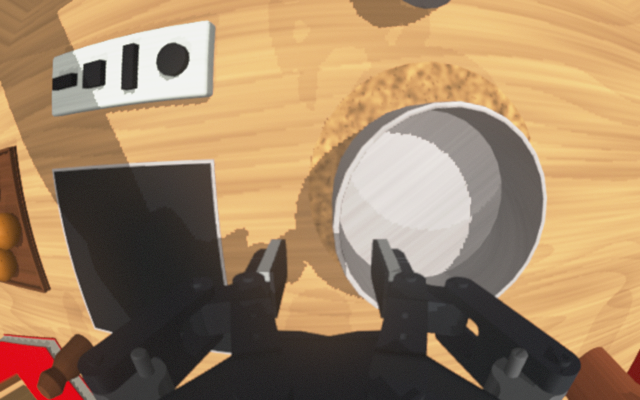

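The wrist view shows the bowl's rim at about (340,250), between the fingertips at (283,240) and (378,240). Going down and gripping.

```bash
python3 -m handwheel '[0,0,-0.12,0,0,0, 0,0,-0.12,0,0,0, 0,0,-0.12,0,0,0, 0,0,-0.08,0,0,0, 0,0,0,0,0,0]' ; python3 -m handwheel '[0,0,0,0,0,0, 0,0,0,0,0,0, 0,0,0,0,0,0, 0,0,0,0,0,0, 0,0,0,0,0,0]' 0 30; python3 go.py '(.627,-.098,.062)'
```

```text
time: 4.32
eef_pos: [0.5628, 0.1921, 0.0605]
tcp_rot: [0.028, 1.0, -0.001, -0.003]
contact_force: [-0.5, 0.1, -0.6]
opening: 0.498
finger_force: 0.0
time: 4.73
eef_pos: [0.5668, 0.1936, 0.065]
tcp_rot: [0.027, 1.0, 0.0, 0.001]
contact_force: [-0.9, 0.3, 2.4]
opening: 0.039
finger_force: 31.6
t4.7 pos [0.5668 0.1936 0.065 ] yaw of closing line from +y: -3.1 tilt [0.003 0.   ] F [-0.9  0.3  2.4] op 0.039 ff 31.6 q6 -1.36
(.627,-.098,.062) -> units [ 0.402 -1.944 -0.02 ]
```

```bash

python3 -m handwheel '[0.01,-0.05,0,0,0,0, 0.019,-0.1,0,0,0,0, 0.019,-0.1,0,0,0,0, 0.019,-0.1,0,0,0,0, 0.019,-0.1,0,0,0,0]' |tail -2
python3 -m handwheel '[0.019,-0.1,0,0,0,0, 0.019,-0.1,0,0,0,0, 0.019,-0.1,0,0,0,0, 0.019,-0.1,0,0,0,0, 0.019,-0.1,0,0,0,0]'  |tail -2
python3 -m handwheel '[0.019,-0.1,0,0,0,0, 0.019,-0.1,0,0,0,0, 0.019,-0.1,0,0,0,0, 0.019,-0.1,0,0,0,0, 0.019,-0.1,0,0,0,0]'  |tail -2
python3 -m handwheel '[0.019,-0.1,0,0,0,0, 0.019,-0.1,0,0,0,0, 0.019,-0.1,0,0,0,0, 0.019,-0.1,0,0,0,0, 0.01,-0.094,0,0,0,0]'  |tail -2
python3 -m handwheel '[0,0,0,0,0,0, 0,0,0,0,0,0, 0,0,0,0,0,0]' |tail -2
python3 go.py '(.623,-.098,.062)'
```

```text
opening: 0.041
finger_force: 32.3
opening: 0.042
finger_force: 32.7
opening: 0.04
finger_force: 32.0
opening: 0.036
finger_force: 32.3
opening: 0.038
finger_force: 32.2
t6.7 pos [ 0.6213 -0.1003  0.0651] yaw of closing line from +y: -3.1 tilt [ 0.003 -0.004] F [ 1.  -5.4  5.1] op 0.038 ff 32.2 q6 -1.83
(.623,-.098,.062) -> units [ 0.012  0.016 -0.021]
```

Release, rise and check the bowl's position from the top camera.

```bash
cat >> h.py <<'E'
def bowlfit(P,guess,r=.11):
    "robust circle fit of rim-height points; returns centre,radius"
    from scipy.optimize import least_squares
    q=P[(abs(P[...,2]-.07)<.006)&(np.hypot(P[...,0]-guess[0],P[...,1]-guess[1])<r)][:,:2]
    s=least_squares(lambda c:np.hypot(*(q-c).T)-.078,guess,loss='soft_l1',f_scale=.003).x
    return s,len(q)
E
python3 -m handwheel '[0,0,0,0,0,0, 0,0,0,0,0,0, 0,0,0,0,0,0, 0,0,0,0,0,0]' 0.4 >/dev/null
python3 -m handwheel '[0,0,0.2,0,0,0, 0,0,0.2,0,0,0, 0,0,0.2,0,0,0, -0.25,0,0,0,0,0, -0.25,0,0,0,0,0]' >/dev/null
python3 -m handwheel '[-0.25,0,0,0,0,0, -0.25,0,0,0,0,0, -0.1,0.1,0,0,0,0, 0,0,0,0,0,0]' 0 >/dev/null
python3 - <<'E'
from h import *
p,d,K=cam('top');P=cloud(K,d);cv2.imwrite('pics/t1.png',p)
print(bowlfit(P,(.62,-.02)))
z=np.load('top0.npz');print('orig',bowlfit(cloud(K,z['d']),(.566,.271)))
E
python3 go.py '(.434,.028,.06)' '(.434,.028,.041)'
```

```text
(array([ 0.63239284, -0.02670774]), 352)
orig (array([0.56595038, 0.27210948]), 373)
t7.8 pos [ 0.4533 -0.0821  0.1529] yaw of closing line from +y: -3.1 tilt [-0.001  0.001] F [ 0.6 -0.2  0.5] op 0.001 ff 0.0 q6 -1.92
(.434,.028,.06) -> units [-0.129  0.734 -0.619]
(.434,.028,.041) -> units [ 0.     0.    -0.127]
```

View pics/t1.png

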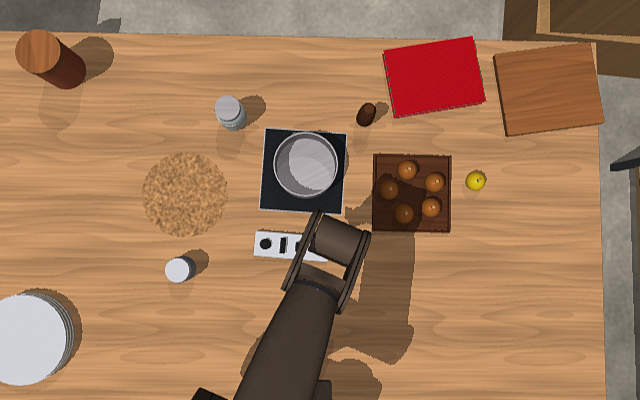

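The top view shows the bowl wholly on the plate, rim circle at (306,165), centre about 10 mm from the plate's, so within 25 mm. The mat at (185,194) is now clear. Next is tare.

```bash
python3 -m handwheel '[-0.03,0.184,-0.14,0,0,0, -0.03,0.184,-0.14,0,0,0, -0.03,0.184,-0.14,0,0,0, -0.03,0.182,-0.14,0,0,0, 0,0,0,0,0,0]' >/dev/null; python3 -m handwheel '[0,0,0,0,0,0, 0,0,0,0,0,0]' >/dev/null
python3 go.py '(.433,.028,.041)'
```

```text
t8.4 pos [0.4385 0.0266 0.0701] yaw of closing line from +y: -3.1 tilt [ 0.002 -0.001] F [ 0.7 -0.8 -0.5] op -0.002 ff 0.0 q6 -1.69
(.433,.028,.041) -> units [-0.037  0.009 -0.194]
```

```bash
python3 -m handwheel '[-0.03,0.01,-0.07,0,0,0, 0,0,-0.06,0,0,0, 0,0,-0.04,0,0,0, 0,0,-0.03,0,0,0, 0,0,0,0,0,0]' >/dev/null; python3 -m handwheel '[0,0,0,0,0,0, 0,0,0,0,0,0, 0,0,0,0,0,0]' >/dev/null
python3 go.py '(.433,.028,.0405)'
```

```text
t9.0 pos [0.4328 0.0277 0.0409] yaw of closing line from +y: -3.1 tilt [-0.002 -0.   ] F [-6.   0.4 14. ] op -0.004 ff 6.9 q6 -1.69
(.433,.028,.0405) -> units [ 0.001  0.002 -0.003]
```

Tare bottomed out at 14 N. I'll rise, head for the tray, and re-measure the onions on the way.

```bash
cat > on.py <<'E'
from go import *
def onions(P,p):
    hsv=cv2.cvtColor(p,cv2.COLOR_BGR2HSV)
    m=((hsv[...,0]<16)&(hsv[...,1]>150)&(hsv[...,2]>70)&(P[...,2]>.02)&(P[...,2]<.11))
    n,L,st,c=cv2.connectedComponentsWithStats(m.astype(np.uint8))
    for i in range(1,n):
        q=P[L==i]
        if st[i,4]>60 and abs(q[:,1].mean()+.15)<.4: print('onion px',c[i].round(),'n',st[i,4],'mid',((q.min(0)+q.max(0))/2)[:2].round(4),'ext',np.ptp(q,0).round(3),'zmax',q[:,2].max().round(3))
p,d,K=cam('top');P=cloud(K,d); cv2.imwrite('pics/last.png',p)
onions(P,p); print('bowl',*bowlfit(P,(.625,-.02)))
show()
E
python3 -m handwheel '[0,0,0.25,0,0,0, 0,0,0.25,0,0,0, 0,0,0.23,0,0,0, 0.118,-0.221,0,0,0,0]' 0.75 30 >/dev/null
python3 -m handwheel '[0.118,-0.221,0,0,0,0, 0.118,-0.221,0,0,0,0, 0.118,-0.221,0,0,0,0]'>/dev/null
python3 on.py
python3 go.py '(.575,-.237,.08)' '(.575,-.237,.031)'
```

```text
onion px [408. 170.] n 236 mid [ 0.6272 -0.2864] ext [0.044 0.042 0.031] zmax 0.062
onion px [435. 183.] n 232 mid [ 0.5956 -0.3554] ext [0.049 0.041 0.039] zmax 0.062
onion px [389. 190.] n 237 mid [ 0.5754 -0.2388] ext [0.044 0.042 0.028] zmax 0.06
onion px [431. 208.] n 248 mid [ 0.5319 -0.3452] ext [0.049 0.042 0.036] zmax 0.059
onion px [404. 214.] n 242 mid [ 0.5156 -0.2779] ext [0.043 0.044 0.027] zmax 0.057
bowl [ 0.63239064 -0.02671287] 323
t9.7 pos [ 0.5073 -0.1118  0.15  ] yaw of closing line from +y: -3.3 tilt [ 0.005 -0.005] F [ 0.  -4.5  1. ] op 0.753 ff 0.0 q6 -1.92
t9.7 pos [ 0.5073 -0.1118  0.15  ] yaw of closing line from +y: -3.3 tilt [ 0.005 -0.005] F [ 0.  -4.5  1. ] op 0.753 ff 0.0 q6 -1.92
(.575,-.237,.08) -> units [ 0.452 -0.834 -0.467]
(.575,-.237,.031) -> units [ 0.     0.    -0.327]
```

```bash
python3 -m handwheel '[0.113,-0.21,0,0,0,0, 0.113,-0.21,-0.05,0,0,0, 0.113,-0.21,-0.1,0,0,0, 0.113,-0.204,-0.1,0,0,0, 0,0,-0.1,0,0,0]' >/dev/null
python3 -m handwheel '[0,0,0,0,0,0, 0,0,0,0,0,0, 0,0,0,0,0,0]'>/dev/null
python3 go.py '(.575,-.238,.031)'
```

```text
t10.3 pos [ 0.5708 -0.2288  0.0967] yaw of closing line from +y: -3.1 tilt [-0.  0.] F [0.1 0.6 0.4] op 0.750 ff 0.0 q6 -2.06
(.575,-.238,.031) -> units [ 0.028 -0.061 -0.438]
```

```bash
python3 -m handwheel '[0.028,-0.061,-0.1,0,0,0, 0,0,-0.12,0,0,0, 0,0,-0.12,0,0,0, 0,0,-0.1,0,0,0, 0,0,0,0,0,0]' |sed -n '2p;4p'
python3 -m handwheel '[0,0,0,0,0,0, 0,0,0,0,0,0, 0,0,0,0,0,0, 0,0,0,0,0,0, 0,0,0,0,0,0]' 0 30
python3 -m handwheel '[0,0,0.15,0,0,0, 0,0,0.2,0,0,0, 0,0,0.2,0,0,0]' >/dev/null
python3 go.py '(.672,-.026,.125)' '(.672,-.026,.05)'
```

```text
eef_pos: [0.5734, -0.2366, 0.0281]
contact_force: [-0.8, 0.7, -0.4]
time: 11.17
eef_pos: [0.5759, -0.2388, 0.0316]
tcp_rot: [0.027, 1.0, -0.0, 0.001]
contact_force: [0.7, -1.1, 1.3]
opening: 0.557
finger_force: 31.1
t11.4 pos [ 0.5746 -0.2381  0.1131] yaw of closing line from +y: -3.1 tilt [-0.002  0.001] F [ 0.2 -0.9 -0.2] op 0.553 ff 31.3 q6 -2.07
(.672,-.026,.125) -> units [0.65  1.414 0.079]
(.672,-.026,.05) -> units [ 0.   0.  -0.5]
```

```bash
python3 -m handwheel '[0.093,0.202,0.05,0,0,0, 0.093,0.202,0.05,0,0,0, 0.093,0.202,0,0,0,0, 0.093,0.202,0,0,0,0, 0.093,0.202,0,0,0,0]' - 40 >/dev/null
python3 -m handwheel '[0.093,0.202,0,0,0,0, 0.093,0.202,0,0,0,0, 0,0,0,0,0,0, 0,0,0,0,0,0]'>/dev/null
python3 go.py '(.672,-.026,.05)'
```

```text
t12.2 pos [ 0.6734 -0.0247  0.1282] yaw of closing line from +y: -2.9 tilt [ 0. -0.] F [-0.3 -0.4 -0.5] op 0.555 ff 41.2 q6 -1.71
(.672,-.026,.05) -> units [-0.009 -0.008 -0.521]
```

```bash
python3 -m handwheel '[0,0,-0.14,0,0,0, 0,0,-0.14,0,0,0, 0,0,-0.14,0,0,0, 0,0,-0.12,0,0,0, 0,0,0,0,0,0]' |sed -n '2p;4p'
python3 -m handwheel '[0,0,0,0,0,0, 0,0,0,0,0,0, 0,0,0,0,0,0]' 0.72
python3 -m handwheel '[0,0,0.15,0,0,0, 0,0,0.2,0,0,0, 0,0,0.2,0,0,0]' >/dev/null
python3 -m handwheel '[-0.131,-0.21,0,0,0,-0.075, -0.131,-0.21,0,0,0,-0.075, -0.131,-0.21,0,0,0,-0.075, -0.131,-0.21,0,0,0,-0.075]' 0.75 >/dev/null
python3 on.py
python3 go.py '(.515,-.278,.09)' '(.515,-.278,.031)'
```

```text
eef_pos: [0.6692, -0.0274, 0.0422]
contact_force: [-1.1, -0.2, -1.4]
time: 12.83
eef_pos: [0.6744, -0.0273, 0.0495]
tcp_rot: [0.027, 1.0, -0.0, 0.002]
contact_force: [-0.2, -0.3, 1.0]
opening: 0.726
finger_force: 0.0
onion px [307. 151.] n 256 mid [ 0.6691 -0.0306] ext [0.044 0.046 0.025] zmax 0.051
onion px [411. 171.] n 138 mid [ 0.6266 -0.2919] ext [0.043 0.032 0.022] zmax 0.054
onion px [435. 182.] n 239 mid [ 0.5949 -0.3555] ext [0.044 0.043 0.027] zmax 0.056
onion px [431. 207.] n 238 mid [ 0.5314 -0.3447] ext [0.044 0.043 0.027] zmax 0.056
onion px [404. 214.] n 246 mid [ 0.5155 -0.2783] ext [0.043 0.044 0.022] zmax 0.054
bowl [ 0.63237209 -0.02668952] 327
t13.5 pos [ 0.5916 -0.1591  0.1317] yaw of closing line from +y: -30.9 tilt [ 0.001 -0.005] F [-0.1 -2.8 -0.6] op 0.753 ff 0.0 q6 -1.46
t13.5 pos [ 0.5916 -0.1591  0.1317] yaw of closing line from +y: -30.9 tilt [ 0.001 -0.005] F [-0.1 -2.8 -0.6] op 0.753 ff 0.0 q6 -1.46
(.515,-.278,.09) -> units [-0.51  -0.793 -0.278]
(.515,-.278,.031) -> units [ 0.     0.    -0.393]
```

```bash
python3 -m handwheel '[-0.128,-0.2,0,0,0,0, -0.128,-0.2,0,0,0,0, -0.128,-0.2,-0.1,0,0,0, -0.128,-0.19,-0.1,0,0,0, 0,0,-0.1,0,0,0]' >/dev/null
python3 -m handwheel '[0,0,0,0,0,0, 0,0,0,0,0,0, 0,0,0,0,0,0]'>/dev/null
python3 go.py '(.515,-.278,.031)'
```

```text
t14.1 pos [ 0.5188 -0.271   0.0863] yaw of closing line from +y: -30.1 tilt [ 0.002 -0.002] F [0.8 0.1 0.1] op 0.749 ff 0.0 q6 -1.70
(.515,-.278,.031) -> units [-0.025 -0.047 -0.369]
```

```bash
python3 -m handwheel '[-0.025,-0.047,-0.1,0,0,0, 0,0,-0.12,0,0,0, 0,0,-0.1,0,0,0, 0,0,-0.05,0,0,0, 0,0,0,0,0,0]' |sed -n '2p;4p'
python3 -m handwheel '[0,0,0,0,0,0, 0,0,0,0,0,0, 0,0,0,0,0,0, 0,0,0,0,0,0, 0,0,0,0,0,0]' 0 40
python3 -m handwheel '[0,0,0.15,0,0,0, 0,0,0.2,0,0,0, 0,0,0.2,0,0,0, 0,0,0.1,0,0,0]' >/dev/null
python3 -m handwheel '[0.078,0.25,0,0,0,0, 0.078,0.25,0,0,0,0, 0.078,0.25,0,0,0,0, 0.078,0.25,0,0,0,0]' >/dev/null
python3 go.py '(.597,-.007,.13)' '(.597,-.007,.05)'
```

```text
eef_pos: [0.5139, -0.2767, 0.0283]
contact_force: [-0.7, 0.7, -0.1]
time: 14.97
eef_pos: [0.5151, -0.2785, 0.0308]
tcp_rot: [0.26, 0.966, -0.0, 0.002]
contact_force: [1.2, 2.3, 5.6]
opening: 0.554
finger_force: 41.5
t15.6 pos [ 0.5604 -0.1267  0.1265] yaw of closing line from +y: -30.2 tilt [-0. -0.] F [ 0.6 -1.  -0.8] op 0.553 ff 41.6 q6 -1.44
(.597,-.007,.13) -> units [0.244 0.798 0.023]
(.597,-.007,.05) -> units [ 0.     0.    -0.533]
```

```bash
python3 -m handwheel '[0.061,0.2,0,0,0,0, 0.061,0.2,0,0,0,0, 0.061,0.2,0,0,0,0, 0.061,0.2,0,0,0,0, 0,0,0,0,0,0]' >/dev/null
python3 -m handwheel '[0,0,0,0,0,0, 0,0,0,0,0,0]'>/dev/null
python3 go.py '(.597,-.007,.055)'
```

```text
t16.2 pos [ 0.5968 -0.0082  0.1262] yaw of closing line from +y: -30.1 tilt [-0.001 -0.   ] F [ 0.4 -0.8 -0.8] op 0.555 ff 41.1 q6 -1.23
(.597,-.007,.055) -> units [ 0.001  0.008 -0.475]
```

```bash
python3 -m handwheel '[0,0,-0.14,0,0,0, 0,0,-0.14,0,0,0, 0,0,-0.12,0,0,0, 0,0,-0.08,0,0,0, 0,0,0,0,0,0]' |sed -n '2p;4p'
python3 -m handwheel '[0,0,0,0,0,0, 0,0,0,0,0,0, 0,0,0,0,0,0]' 0.72 | sed -n '2p;4p'
python3 -m handwheel '[0,0,0.15,0,0,0, 0,0,0.2,0,0,0, 0,0,0.2,0,0,0]' >/dev/null
python3 -m handwheel '[-0.049,-0.25,0,0,0,0, -0.049,-0.25,0,0,0,0, -0.049,-0.25,0,0,0,0, -0.049,-0.25,0,0,0,0]' 0.75 >/dev/null
python3 on.py
python3 go.py '(.5315,-.345,.09)' '(.5315,-.345,.031)'
```

```text
eef_pos: [0.5946, -0.0089, 0.0512]
contact_force: [-0.7, -0.0, -0.9]
eef_pos: [0.5985, -0.0085, 0.0563]
contact_force: [-0.3, 0.3, -0.9]
onion px [307. 151.] n 254 mid [ 0.6696 -0.0304] ext [0.044 0.046 0.027] zmax 0.052
onion px [409. 166.] n 130 mid [ 0.63   -0.2871] ext [0.039 0.041 0.022] zmax 0.051
onion px [299. 180.] n 258 mid [ 0.5955 -0.0112] ext [0.044 0.046 0.026] zmax 0.056
onion px [435. 182.] n 238 mid [ 0.5951 -0.3553] ext [0.044 0.042 0.032] zmax 0.059
onion px [431. 207.] n 244 mid [ 0.5314 -0.3455] ext [0.043 0.043 0.026] zmax 0.055
bowl [ 0.63230988 -0.02662997] 346
t17.5 pos [ 0.5674 -0.166   0.1394] yaw of closing line from +y: -30.3 tilt [ 0.003 -0.006] F [ 0.3 -4.5 -0.3] op 0.751 ff 0.0 q6 -1.49
t17.5 pos [ 0.5674 -0.166   0.1394] yaw of closing line from +y: -30.3 tilt [ 0.003 -0.006] F [ 0.3 -4.5 -0.3] op 0.751 ff 0.0 q6 -1.49
(.5315,-.345,.09) -> units [-0.239 -1.193 -0.329]
(.5315,-.345,.031) -> units [ 0.     0.    -0.393]
```

```bash
python3 -m handwheel '[-0.048,-0.237,0,0,0,0, -0.048,-0.237,0,0,0,0, -0.048,-0.237,0,0,0,0, -0.048,-0.237,-0.1,0,0,0, -0.04,-0.23,-0.1,0,0,0]' >/dev/null
python3 -m handwheel '[0,0,-0.1,0,0,0, 0,0,0,0,0,0, 0,0,0,0,0,0, 0,0,0,0,0,0]'>/dev/null
python3 go.py '(.5315,-.345,.031)'
```

```text
t18.3 pos [ 0.5338 -0.3342  0.0934] yaw of closing line from +y: -30.1 tilt [ 0.001 -0.001] F [0.6 0.3 0.6] op 0.755 ff 0.0 q6 -1.77
(.5315,-.345,.031) -> units [-0.016 -0.072 -0.416]
```

```bash
python3 -m handwheel '[-0.016,-0.072,-0.12,0,0,0, 0,0,-0.12,0,0,0, 0,0,-0.12,0,0,0, 0,0,-0.055,0,0,0, 0,0,0,0,0,0]' |sed -n '2p;4p'
python3 -m handwheel '[0,0,0,0,0,0, 0,0,0,0,0,0, 0,0,0,0,0,0, 0,0,0,0,0,0, 0,0,0,0,0,0]' 0 40
python3 -m handwheel '[0,0,0.15,0,0,0, 0,0,0.2,0,0,0, 0,0,0.2,0,0,0, 0,0,0.12,0,0,0]' >/dev/null
python3 -m handwheel '[0.075,0.229,0,0,0,-0.071, 0.075,0.229,0,0,0,-0.071, 0.075,0.229,0,0,0,-0.071, 0.075,0.229,0,0,0,-0.071]' >/dev/null
python3 go.py '(.621,-.07,.13)' '(.621,-.07,.06)'
```

```text
eef_pos: [0.5303, -0.3436, 0.0286]
contact_force: [-0.5, 0.8, 0.3]
time: 19.1
eef_pos: [0.5318, -0.3461, 0.0316]
tcp_rot: [0.26, 0.966, -0.0, 0.002]
contact_force: [0.7, 0.6, 4.2]
opening: 0.554
finger_force: 41.5
t19.8 pos [ 0.5755 -0.2069  0.1304] yaw of closing line from +y: -56.1 tilt [-0. -0.] F [ 0.7 -0.2 -1. ] op 0.556 ff 41.6 q6 -1.10
(.621,-.07,.13) -> units [ 0.303  0.913 -0.003]
(.621,-.07,.06) -> units [ 0.     0.    -0.467]
```

```bash
python3 -m handwheel '[0.076,0.226,0,0,0,-0.071, 0.076,0.226,0,0,0,-0.071, 0.076,0.226,0,0,0,-0.071, 0.076,0.226,0,0,0,0, 0,0,0,0,0,0]' >/dev/null
python3 -m handwheel '[0,0,0,0,0,0, 0,0,0,0,0,0]'>/dev/null
python3 go.py '(.621,-.07,.06)'
```

```text
t20.4 pos [ 0.6209 -0.0726  0.1301] yaw of closing line from +y: -74.8 tilt [-0.001 -0.   ] F [ 0.1  0.4 -1.2] op 0.549 ff 41.6 q6 -0.54
(.621,-.07,.06) -> units [ 0.     0.017 -0.467]
```

```bash
python3 -m handwheel '[0,0.017,-0.14,0,0,0, 0,0,-0.14,0,0,0, 0,0,-0.12,0,0,0, 0,0,-0.06,0,0,0, 0,0,0,0,0,0]' |sed -n '2p;4p'
python3 -m handwheel '[0,0,0,0,0,0, 0,0,0,0,0,0, 0,0,0,0,0,0]' 0.7 | sed -n '2p;4p'
python3 -m handwheel '[0,0,0.15,0,0,0, 0,0,0.2,0,0,0, 0,0,0.2,0,0,0, 0.007,-0.24,0,0,0,0]' >/dev/null
python3 -m handwheel '[0.007,-0.24,0,0,0,0, 0.007,-0.24,0,0,0,0]' 0.75 >/dev/null
python3 on.py
python3 go.py '(.6275,-.287,.09)' '(.6275,-.287,.031)'
```

```text
eef_pos: [0.6256, -0.0718, 0.0682]
contact_force: [3.0, 3.3, 3.3]
eef_pos: [0.6227, -0.0711, 0.0627]
contact_force: [3.5, 1.7, 3.5]
onion px [312. 153.] n 253 mid [ 0.6647 -0.0433] ext [0.044 0.046 0.029] zmax 0.058
onion px [324. 171.] n 253 mid [ 0.6217 -0.0754] ext [0.044 0.043 0.026] zmax 0.054
onion px [301. 181.] n 248 mid [ 0.5934 -0.0163] ext [0.044 0.046 0.033] zmax 0.057
onion px [435. 182.] n 241 mid [ 0.595  -0.3549] ext [0.044 0.042 0.025] zmax 0.057
bowl [ 0.62792428 -0.03580676] 349
t21.6 pos [ 0.623  -0.1864  0.1431] yaw of closing line from +y: -75.1 tilt [-0.002 -0.005] F [-0.  -3.6  0.1] op 0.750 ff 0.0 q6 -0.70
t21.6 pos [ 0.623  -0.1864  0.1431] yaw of closing line from +y: -75.1 tilt [-0.002 -0.005] F [-0.  -3.6  0.1] op 0.750 ff 0.0 q6 -0.70
(.6275,-.287,.09) -> units [ 0.03  -0.671 -0.354]
(.6275,-.287,.031) -> units [ 0.     0.    -0.393]
```

```bash
python3 -m handwheel '[0.007,-0.225,0,0,0,0, 0.007,-0.225,-0.1,0,0,0, 0.007,-0.22,-0.1,0,0,0, 0,0,-0.1,0,0,0, 0,0,0,0,0,0]' >/dev/null
python3 -m handwheel '[0,0,0,0,0,0, 0,0,0,0,0,0, 0,0,0,0,0,0]'>/dev/null
python3 go.py '(.6275,-.287,.031)'
```

```text
t22.2 pos [ 0.628  -0.2774  0.0997] yaw of closing line from +y: -74.8 tilt [ 0.001 -0.   ] F [ 0.1 -0.2 -1.1] op 0.750 ff 0.0 q6 -0.83
(.6275,-.287,.031) -> units [-0.003 -0.064 -0.458]
```

```bash
python3 -m handwheel '[-0.003,-0.064,-0.14,0,0,0, 0,0,-0.14,0,0,0, 0,0,-0.12,0,0,0, 0,0,-0.06,0,0,0, 0,0,0,0,0,0]' |sed -n '2p;4p'
python3 -m handwheel '[0,0,0,0,0,0, 0,0,0,0,0,0, 0,0,0,0,0,0, 0,0,0,0,0,0, 0,0,0,0,0,0]' 0 40
python3 -m handwheel '[0,0,0.15,0,0,0, 0,0,0.2,0,0,0, 0,0,0.2,0,0,0, 0,0,0.12,0,0,0]' >/dev/null
python3 -m handwheel '[0.0155,0.244,0,0,0,-0.07, 0.0155,0.244,0,0,0,-0.07, 0.0155,0.244,0,0,0,-0.07, 0.0155,0.244,0,0,0,-0.07, 0.0155,0.244,0,0,0,-0.07]' >/dev/null
python3 go.py '(.646,.006,.13)' '(.646,.006,.07)'
```

```text
eef_pos: [0.626, -0.2862, 0.0278]
contact_force: [-0.8, -0.3, 0.2]
time: 23.07
eef_pos: [0.6281, -0.2885, 0.0315]
tcp_rot: [0.608, 0.794, 0.0, 0.001]
contact_force: [0.5, 1.0, 3.6]
opening: 0.552
finger_force: 41.4
t23.8 pos [ 0.6384 -0.1036  0.1305] yaw of closing line from +y: -106.7 tilt [ 0. -0.] F [ 1.6 -0.6 -1.6] op 0.553 ff 41.5 q6 -0.03
(.646,.006,.13) -> units [ 0.05   0.73  -0.004]
(.646,.006,.07) -> units [ 0.   0.  -0.4]
```

```bash
python3 -m handwheel '[0.015,0.24,0,0,0,-0.06, 0.015,0.24,0,0,0,0, 0.015,0.22,0,0,0,0, 0,0,0,0,0,0, 0,0,0,0,0,0]' >/dev/null
python3 -m handwheel '[0,0,0,0,0,0]'>/dev/null
python3 go.py '(.646,.006,.07)'
python3 on.py | head -6
```

```text
t24.3 pos [ 6.454e-01 -4.000e-04  1.304e-01] yaw of closing line from +y: -111.7 tilt [ 0.    -0.001] F [ 0.5  0.5 -0.3] op 0.553 ff 41.5 q6 0.22
(.646,.006,.07) -> units [ 0.004  0.042 -0.403]
onion px [325. 171.] n 252 mid [ 0.6215 -0.0755] ext [0.044 0.043 0.023] zmax 0.054
onion px [434. 183.] n 287 mid [ 0.5956 -0.3536] ext [0.049 0.046 0.035] zmax 0.058
bowl [ 0.62793715 -0.03525756] 148
t24.4 pos [ 0.6455 -0.001   0.1304] yaw of closing line from +y: -111.8 tilt [ 0.    -0.001] F [-0.4  0.2 -0.8] op 0.554 ff 41.5 q6 0.22
```

```bash
python3 -m handwheel '[0.004,0.042,-0.14,0,0,0, 0,0,-0.14,0,0,0, 0,0,-0.07,0,0,0, 0,0,-0.04,0,0,0, 0,0,0,0,0,0]' |sed -n '2p;4p'
python3 -m handwheel '[0,0,0,0,0,0, 0,0,0,0,0,0, 0,0,0,0,0,0]' 0.68 | sed -n '2p;4p'
python3 -m handwheel '[0,0,0.15,0,0,0, 0,0,0.2,0,0,0, 0,0,0.1,0,0,0, -0.038,-0.26,0,0,0,0]' >/dev/null
python3 -m handwheel '[-0.038,-0.26,0,0,0,0, -0.038,-0.26,0,0,0,0, -0.038,-0.26,0,0,0,0]' 0.75 >/dev/null
python3 on.py
python3 go.py '(.595,-.355,.09)' '(.595,-.355,.031)'
```

```text
eef_pos: [0.645, 0.0052, 0.07]
contact_force: [-0.5, 0.4, -1.0]
eef_pos: [0.6473, 0.0059, 0.0736]
contact_force: [-0.4, 1.1, -0.5]
onion px [312. 153.] n 256 mid [ 0.6647 -0.0433] ext [0.044 0.046 0.029] zmax 0.056
onion px [293. 161.] n 240 mid [0.6458 0.0044] ext [0.044 0.04  0.027] zmax 0.056
onion px [323. 170.] n 204 mid [ 0.6215 -0.0726] ext [0.044 0.038 0.025] zmax 0.056
onion px [301. 181.] n 247 mid [ 0.5932 -0.0163] ext [0.044 0.046 0.029] zmax 0.057
onion px [435. 182.] n 245 mid [ 0.5952 -0.3554] ext [0.044 0.043 0.025] zmax 0.054
bowl [ 0.62772107 -0.03612647] 270
t25.7 pos [ 0.6228 -0.1585  0.1412] yaw of closing line from +y: -112.0 tilt [ 0.003 -0.006] F [-0.3 -3.8 -0.4] op 0.748 ff 0.0 q6 -0.02
t25.7 pos [ 0.6228 -0.1585  0.1412] yaw of closing line from +y: -112.0 tilt [ 0.003 -0.006] F [-0.3 -3.8 -0.4] op 0.748 ff 0.0 q6 -0.02
(.595,-.355,.09) -> units [-0.185 -1.31  -0.342]
(.595,-.355,.031) -> units [ 0.     0.    -0.393]
```

```bash
python3 -m handwheel '[-0.037,-0.255,0,0,0,0, -0.037,-0.255,0,0,0,0, -0.037,-0.255,0,0,0,0, -0.037,-0.255,0,0,0,0, -0.037,-0.255,-0.06,0,0,0]' >/dev/null
python3 -m handwheel '[0,0,-0.15,0,0,0, 0,0,-0.12,0,0,0, 0,0,0,0,0,0, 0,0,0,0,0,0]'>/dev/null
python3 go.py '(.595,-.355,.031)'
```

```text
t26.4 pos [ 0.5951 -0.3405  0.0892] yaw of closing line from +y: -111.7 tilt [-0.002  0.001] F [1.  0.3 0. ] op 0.752 ff 0.0 q6 -0.29
(.595,-.355,.031) -> units [-0.    -0.097 -0.388]
```

```bash
python3 -m handwheel '[0,-0.097,-0.14,0,0,0, 0,0,-0.12,0,0,0, 0,0,-0.08,0,0,0, 0,0,-0.05,0,0,0, 0,0,0,0,0,0]' |sed -n '2p;4p'
python3 -m handwheel '[0,0,0,0,0,0, 0,0,0,0,0,0, 0,0,0,0,0,0, 0,0,0,0,0,0, 0,0,0,0,0,0]' 0 40
python3 -m handwheel '[0,0,0.15,0,0,0, 0,0,0.2,0,0,0, 0,0,0.2,0,0,0, 0,0,0.12,0,0,0]' >/dev/null
python3 -m handwheel '[0.0245,0.236,0,0,0,0, 0.0245,0.236,0,0,0,0, 0.0245,0.236,0,0,0,0, 0.0245,0.236,0,0,0,0, 0.0245,0.236,0,0,0,0]' >/dev/null
python3 go.py '(.628,-.036,.13)' '(.628,-.036,.078)'
```

```text
eef_pos: [0.5952, -0.3543, 0.0302]
contact_force: [0.2, 0.1, 0.1]
time: 27.25
eef_pos: [0.5964, -0.3559, 0.0329]
tcp_rot: [0.828, 0.561, 0.001, 0.001]
contact_force: [0.6, 0.0, 3.9]
opening: 0.554
finger_force: 41.5
t28.0 pos [ 0.6134 -0.177   0.1316] yaw of closing line from +y: -111.8 tilt [-0.  0.] F [ 0.5 -0.1 -0.5] op 0.552 ff 41.6 q6 -0.06
(.628,-.036,.13) -> units [ 0.097  0.94  -0.011]
(.628,-.036,.078) -> units [ 0.     0.    -0.347]
```

```bash
python3 -m handwheel '[0.0245,0.236,0,0,0,0, 0.0245,0.236,0,0,0,0, 0.0245,0.236,0,0,0,0, 0.0245,0.232,0,0,0,0, 0,0,0,0,0,0]' >/dev/null
python3 -m handwheel '[0,0,0,0,0,0, 0,0,0,0,0,0]'>/dev/null
python3 go.py '(.628,-.036,.078)'
```

```text
t28.6 pos [ 0.6284 -0.0376  0.1317] yaw of closing line from +y: -111.7 tilt [-0. -0.] F [-1.2 -0.1 -1.6] op 0.551 ff 41.6 q6 0.16
(.628,-.036,.078) -> units [-0.003  0.011 -0.358]
```

```bash
python3 -m handwheel '[0,0.01,-0.12,0,0,0, 0,0,-0.12,0,0,0, 0,0,-0.08,0,0,0, 0,0,-0.03,0,0,0, 0,0,0,0,0,0]' |sed -n '2p;4p'
python3 -m handwheel '[0,0,0,0,0,0, 0,0,0,0,0,0, 0,0,0,0,0,0]' 0.66 | sed -n '2p;4p'
python3 -m handwheel '[0,0,0.15,0,0,0, 0,0,0.2,0,0,0, 0,0,0.2,0,0,0, -0.24,-0.08,0,0,0,0]' >/dev/null
python3 -m handwheel '[-0.24,-0.08,0,0,0,0, -0.24,-0.08,0,0,0,0, -0.24,-0.06,0,0,0,0, -0.15,-0.05,0,0,0,0, 0,0,0,0,0,0]' 0 >/dev/null
python3 on.py
python3 - <<'E'
import cv2
p=cv2.imread('pics/last.png');cv2.imwrite('pics/c3.png',cv2.resize(p[110:260,230:470],None,fx=3,fy=3,interpolation=cv2.INTER_CUBIC))
E
```

```text
eef_pos: [0.6274, -0.0369, 0.0774]
contact_force: [-0.1, -1.2, -1.3]
eef_pos: [0.6297, -0.0364, 0.0809]
contact_force: [-0.2, 0.2, 0.3]
onion px [308. 167.] n 1176 mid [ 0.6288 -0.0361] ext [0.115 0.122 0.059] zmax 0.086
bowl [ 0.6283136 -0.0356833] 548
t30.1 pos [ 0.461  -0.0889  0.1627] yaw of closing line from +y: -111.8 tilt [ 0.002 -0.001] F [ 0.5 -0.2  1.1] op -0.001 ff 0.0 q6 -0.03
```

View pics/c3.png

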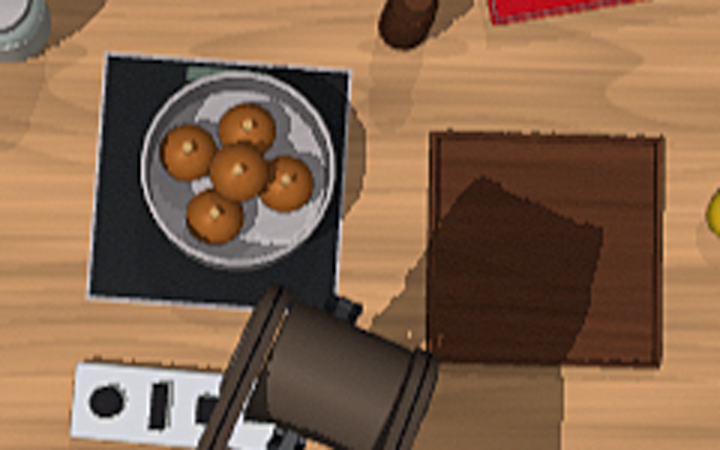

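The crop shows all five onions in the bowl, the fifth nested on top at (238,170), and the tray empty. The bowl is on the plate, about 16 mm off centre. Next is hold.

```bash
python3 -m handwheel '[-0.05,0.12,-0.15,0,0,0, -0.05,0.12,-0.15,0,0,0, -0.05,0.12,-0.15,0,0,0, -0.05,0.125,-0.15,0,0,0, 0,0,0,0,0,0]' >/dev/null; python3 -m handwheel '[0,0,0,0,0,0, 0,0,0,0,0,0]' >/dev/null
python3 go.py '(.431,-.016,.041)'
```

```text
t30.6 pos [ 0.4343 -0.0163  0.0734] yaw of closing line from +y: -111.7 tilt [ 0.003 -0.001] F [ 0.2 -0.1  0.7] op -0.000 ff 0.0 q6 0.11
(.431,-.016,.041) -> units [-0.022  0.002 -0.216]
```

```bash
python3 -m handwheel '[-0.02,0,-0.08,0,0,0, 0,0,-0.06,0,0,0, 0,0,-0.05,0,0,0, 0,0,-0.03,0,0,0, 0,0,0,0,0,0]' >/dev/null; python3 -m handwheel '[0,0,0,0,0,0, 0,0,0,0,0,0, 0,0,0,0,0,0]' >/dev/null
python3 go.py '(.431,-.016,.041)'
```

```text
t31.3 pos [ 0.4309 -0.0167  0.041 ] yaw of closing line from +y: -111.7 tilt [ 0.002 -0.001] F [-3.1 -0.3 11.7] op 0.003 ff 5.8 q6 0.11
(.431,-.016,.041) -> units [0.    0.005 0.   ]
```

```bash
python3 -m handwheel '[0,0,0.1,0,0,0, 0,0,0.1,0,0,0, -0.015,-0.14,0,0,0,0, 0,-0.143,0,0,0,0, 0,0,0,0,0,0]' >/dev/null; python3 -m handwheel '[0,0,0,0,0,0, 0,0,0,0,0,0]' >/dev/null; python3 go.py '(.428,-.0592,.041)'
python3 -m handwheel '[0,0,-0.06,0,0,0, 0,0,-0.06,0,0,0, 0,0,-0.05,0,0,0, 0,0,-0.03,0,0,0, 0,0,0,0,0,0]' >/dev/null; python3 -m handwheel '[0,0,0,0,0,0, 0,0,0,0,0,0, 0,0,0,0,0,0]' >/dev/null
python3 go.py '(.428,-.0592,.041)'
```

```text
t31.9 pos [ 0.4268 -0.0581  0.0687] yaw of closing line from +y: -111.8 tilt [-0.  0.] F [ 0.4  0.1 -0.3] op 0.001 ff 0.0 q6 0.01
(.428,-.0592,.041) -> units [ 0.008 -0.007 -0.185]
t32.5 pos [ 0.4268 -0.0576  0.0408] yaw of closing line from +y: -111.7 tilt [-0.005  0.002] F [-9.4  3.1 25.4] op -0.001 ff 12.8 q6 0.01
(.428,-.0592,.041) -> units [ 0.008 -0.01   0.001]
```

Store bottomed out too. I'll rise, turn, and check the bowl before gripping its free wall on the robot's side, right.

```bash
python3 -m handwheel '[0,0,0.15,0,0,0.075, 0,0,0.2,0,0,0.075, 0,0,0.2,0,0,0.075, 0,0,0.1,0,0,0.075]' 0.33 >/dev/null; python3 on.py
python3 -m handwheel '[0.15,-0.022,0,0,0,0.075, 0.15,-0.022,0,0,0,0.075, 0.15,-0.022,0,0,0,0.075, 0.15,-0.022,0,0,0,0.075, 0.15,-0.022,0,0,0,0]' >/dev/null
python3 -m handwheel '[0.15,-0.02,0,0,0,0, 0,0,0,0,0,0, 0,0,0,0,0,0]' >/dev/null
python3 go.py '(.562,-.0775,.13)' '(.562,-.0775,.063)'
python3 - <<'E'
from h import *
p,d,K=cam('wrist'); cv2.imwrite('pics/w2.png',p)
E
```

```text
onion px [308. 167.] n 1180 mid [ 0.629  -0.0362] ext [0.116 0.122 0.06 ] zmax 0.085
bowl [ 0.62834982 -0.0357351 ] 569
t32.9 pos [ 0.4295 -0.0588  0.1408] yaw of closing line from +y: -84.1 tilt [ 0.007 -0.003] F [1.3 1.5 2. ] op 0.329 ff 0.0 q6 -0.47
t33.6 pos [ 0.5616 -0.0773  0.1341] yaw of closing line from +y: -57.8 tilt [-0.003  0.001] F [-0.2 -0.1  0.2] op 0.330 ff 0.0 q6 -0.88
(.562,-.0775,.13) -> units [ 0.003 -0.001 -0.027]
(.562,-.0775,.063) -> units [ 0.     0.    -0.447]
```

View pics/w2.png

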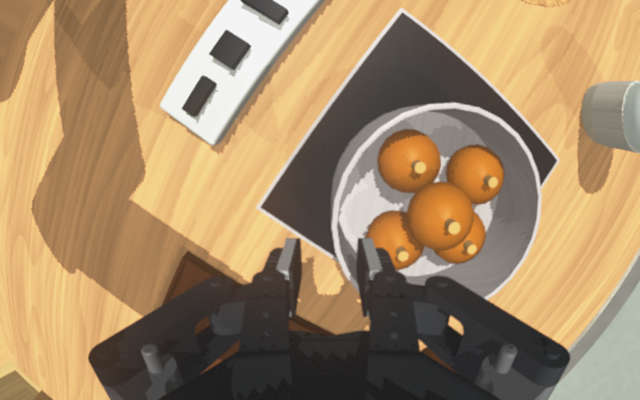

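The wrist view shows the rim between the fingers at about (335,240). The inner finger at (365,245) is close to the onion at (393,240), so I'll shift about 20 mm around the rim to the free part near (350,195).

```bash
python3 -m handwheel '[-0.03,0.07,0,0,0,-0.065, -0.027,0.072,0,0,0,-0.065, 0,0,-0.02,0,0,-0.06, 0,0,0,0,0,0, 0,0,0,0,0,0]' >/dev/null
python3 go.py '(.553,-.056,.063)'
python3 -m handwheel '[0,0,-0.12,0,0,0, 0,0,-0.12,0,0,0, 0,0,-0.12,0,0,0, 0,0,-0.08,0,0,0, 0,0,0,0,0,0]' |sed -n '2p;4p'; python3 -m handwheel '[0,0,0,0,0,0, 0,0,0,0,0,0, 0,0,0,0,0,0, 0,0,0,0,0,0, 0,0,0,0,0,0]' 0 90; python3 go.py
```

```text
t34.1 pos [ 0.552  -0.056   0.1325] yaw of closing line from +y: -74.7 tilt [-0.002  0.   ] F [ 0.1 -0.3 -0.2] op 0.329 ff 0.0 q6 -0.55
(.553,-.056,.063) -> units [ 0.007 -0.    -0.463]
eef_pos: [0.5508, -0.056, 0.0642]
contact_force: [-0.3, -0.5, -0.2]
time: 34.9
eef_pos: [0.554, -0.0566, 0.0683]
tcp_rot: [0.608, 0.794, 0.0, 0.001]
contact_force: [-0.1, 0.5, 0.4]
opening: 0.019
finger_force: 88.7
t34.9 pos [ 0.554  -0.0566  0.0683] yaw of closing line from +y: -74.9 tilt [ 0.002 -0.   ] F [-0.1  0.5  0.4] op 0.019 ff 88.7 q6 -0.55
```

```bash

python3 -m handwheel '[-0.004,0.02,0,0,0,0, -0.01,0.05,0,0,0,0, -0.0175,0.079,0,0,0,0, -0.0175,0.079,0,0,0,0, -0.0175,0.079,0,0,0,0]' |sed -n '2p;4,6p'
python3 -m handwheel '[-0.0175,0.079,0,0,0,0, -0.0175,0.079,0,0,0,0, -0.0175,0.079,0,0,0,0, -0.0175,0.079,0,0,0,0, -0.0175,0.079,0,0,0,0]' |sed -n '2p;4,6p'
python3 on.py
```

```text
eef_pos: [0.5441, -0.0106, 0.0683]
contact_force: [1.8, -5.3, 0.1]
opening: 0.024
finger_force: 89.0
eef_pos: [0.5308, 0.0491, 0.0683]
contact_force: [1.4, -5.4, 1.0]
opening: 0.022
finger_force: 89.1
onion px [269. 168.] n 802 mid [0.6276 0.0605] ext [0.08  0.123 0.054] zmax 0.08
bowl [ 0.659908  -0.0031339] 268
t35.8 pos [0.5303 0.0511 0.0683] yaw of closing line from +y: -74.8 tilt [0.002 0.   ] F [0.3 1.9 2.5] op 0.023 ff 89.1 q6 -0.36
```

```bash

python3 -m handwheel '[-0.018,0.079,0,0,0,0, -0.018,0.079,0,0,0,0, -0.018,0.079,0,0,0,0, -0.018,0.079,0,0,0,0, -0.018,0.079,0,0,0,0]' |sed -n '4,6p'
python3 -m handwheel '[-0.018,0.079,0,0,0,0, -0.018,0.079,0,0,0,0, -0.018,0.079,0,0,0,0, -0.018,0.079,0,0,0,0, -0.018,0.079,0,0,0,0]' |sed -n '4,6p'
python3 -m handwheel '[-0.018,0.079,0,0,0,0, -0.018,0.079,0,0,0,0, -0.018,0.079,0,0,0,0, -0.018,0.079,0,0,0,0, -0.018,0.079,0,0,0,0]' |sed -n '4,6p'
python3 -m handwheel '[-0.018,0.079,0,0,0,0, -0.018,0.079,0,0,0,0, -0.01,0.05,0,0,0,0, 0,0,0,0,0,0, 0,0,0,0,0,0]' |sed -n '2p;4,6p'
sed -i 's/bowlfit(P,(.625,-.02))/bowlfit(P,eval(sys.argv[1]) if len(sys.argv)>1 else (.625,-.02))/' on.py
python3 on.py '(.56,.28)'; cp pics/last.png pics/t4.png
```

```text
contact_force: [1.7, -5.8, 2.0]
opening: 0.021
finger_force: 89.3
contact_force: [2.3, -6.8, 1.9]
opening: 0.02
finger_force: 89.4
contact_force: [2.6, -5.4, 2.8]
opening: 0.021
finger_force: 89.5
eef_pos: [0.4829, 0.259, 0.0683]
contact_force: [-0.8, 2.9, 4.6]
opening: 0.02
finger_force: 89.6
onion px [368. 110.] n 66 mid [ 0.7602 -0.1757] ext [0.031 0.025 0.017] zmax 0.11
onion px [202. 199.] n 253 mid [0.5475 0.2307] ext [0.044 0.043 0.025] zmax 0.052
bowl [0.55289791 0.27210047] 431
t37.5 pos [0.4829 0.259  0.0683] yaw of closing line from +y: -74.8 tilt [0.    0.002] F [-0.3  2.1  6.1] op 0.023 ff 89.6 q6 0.04
```

View pics/t4.png

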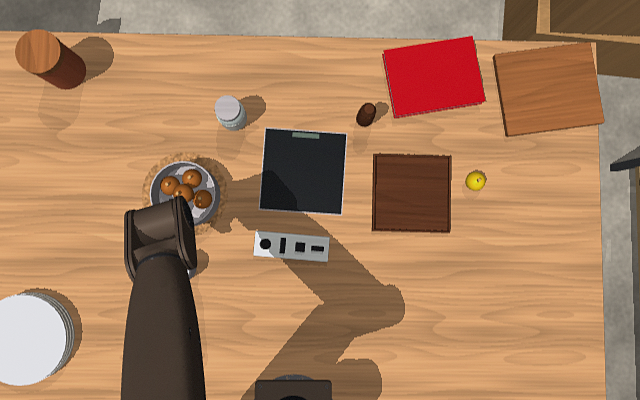

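The top view shows the bowl on the mat with its rim around (185,192); part of it is hidden by the arm. Release, retreat and check.

```bash
python3 -m handwheel '[0,0,0,0,0,0, 0,0,0,0,0,0, 0,0,0,0,0,0, 0,0,0,0,0,0]' 0.3 >/dev/null
python3 -m handwheel '[0,0,0.12,0,0,0, 0,0,0.15,0,0,0, 0,0,0.2,0,0,0, 0,-0.24,0,0,0,0, 0,-0.24,0,0,0,0]' >/dev/null
python3 -m handwheel '[0,-0.24,0,0,0,0, -0.06,-0.24,0,0,0,0, -0.08,-0.2,-0.05,0,0,0, -0.1,-0.1,-0.1,0,0,0, -0.05,0,-0.1,0,0,0]' 0 >/dev/null
python3 -m handwheel '[0,0,0,0,0,0, 0,0,0,0,0,0]' >/dev/null
python3 on.py '(.557,.28)'; python3 go.py '(.437,.072,.041)'
python3 - <<'E'
import cv2
p=cv2.imread('pics/last.png');cv2.imwrite('pics/c5.png',cv2.resize(p[130:270,120:340],None,fx=3,fy=3,interpolation=cv2.INTER_CUBIC))
E
```

```text
onion px [202. 199.] n 246 mid [0.5475 0.2313] ext [0.044 0.042 0.035] zmax 0.06
bowl [0.55599291 0.27092832] 561
t38.9 pos [0.4397 0.069  0.1007] yaw of closing line from +y: -74.8 tilt [0. 0.] F [-0.   0.5  0.1] op 0.003 ff 0.0 q6 -0.34
t38.9 pos [0.4397 0.069  0.1007] yaw of closing line from +y: -74.8 tilt [0. 0.] F [-0.   0.5  0.1] op 0.003 ff 0.0 q6 -0.34
(.437,.072,.041) -> units [-0.018  0.02  -0.398]
```

View pics/c5.png

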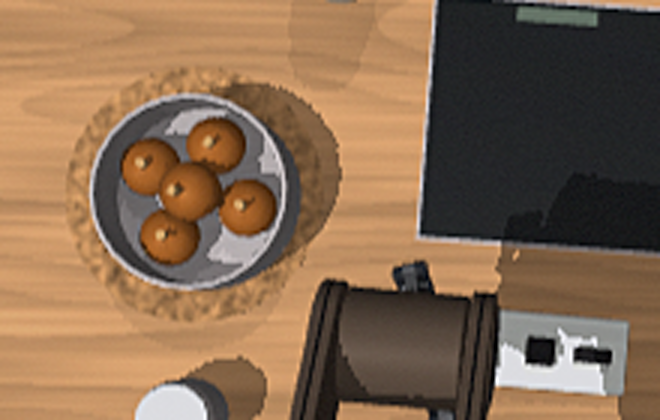

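All five onions are in the bowl, which stands within about 12 mm of the mat's centre. Power off.

```bash
python3 -m handwheel '[-0.018,0.02,-0.14,0,0,0, 0,0,-0.11,0,0,0, 0,0,-0.07,0,0,0, 0,0,-0.05,0,0,0, 0,0,-0.03,0,0,0]' >/dev/null; python3 -m handwheel '[0,0,0,0,0,0, 0,0,0,0,0,0, 0,0,0,0,0,0, 0,0,0,0,0,0]' >/dev/null
python3 go.py '(.437,.072,.041)'
```

```text
t39.6 pos [0.4373 0.0722 0.0411] yaw of closing line from +y: -74.9 tilt [0.001 0.001] F [-0.6  3.1  3.8] op 0.000 ff 2.0 q6 -0.33
(.437,.072,.041) -> units [-0.002 -0.002 -0.   ]
```

```bash
python3 -m handwheel '[0,0,-0.01,0,0,0, 0,0,0,0,0,0, 0,0,0,0,0,0, 0,0,0,0,0,0]' >/dev/null; python3 go.py
python3 -m handwheel '[0,0,0.1,0,0,0, 0,0,0.2,0,0,0, 0,0,0.2,0,0,0, 0.05,-0.2,0.15,0,0,0, 0.05,-0.2,0.15,0,0,0]' >/dev/null
python3 -m handwheel '[0.05,-0.2,0.1,0,0,0, 0.05,-0.2,0.1,0,0,0, 0,0,0,0,0,0, 0,0,0,0,0,0, 0,0,0,0,0,0]' >/dev/null
python3 on.py '(.557,.28)'
python3 - <<'E'
import cv2
p=cv2.imread('pics/last.png');cv2.imwrite('pics/c6.png',p)
E
```

```text
t40.0 pos [0.4374 0.0722 0.0409] yaw of closing line from +y: -74.8 tilt [-0.     0.001] F [-5.5  3.8 15.4] op 0.002 ff 8.1 q6 -0.33
onion px [501.  61.] n 63 mid [ 0.9202 -0.5373] ext [0.032 0.038 0.005] zmax 0.025
onion px [202. 199.] n 245 mid [0.5471 0.2314] ext [0.043 0.042 0.028] zmax 0.059
bowl [0.55599671 0.27065779] 563
t40.9 pos [ 0.4658 -0.0475  0.1876] yaw of closing line from +y: -74.8 tilt [-0.002  0.001] F [0.5 0.7 0.5] op 0.001 ff 0.0 q6 -0.58
```

View pics/c6.png

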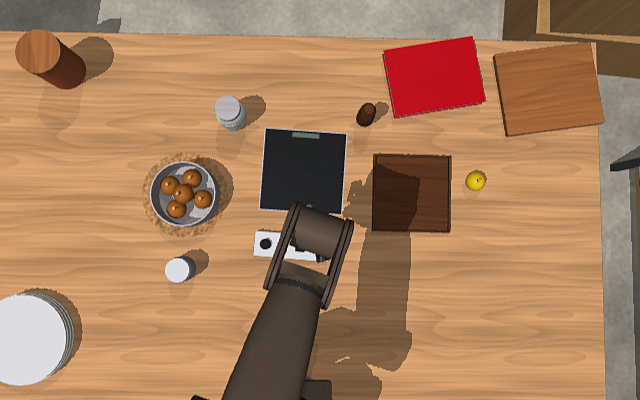

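The bowl with five onions stands on the mat at (184,194). The jar (230,112), mill (366,113) and tin (180,268) are where they started, and the arm is clear.

```bash
python3 -c "from plant import ctrl; print(ctrl.sign_off())"
```

```text
the job is handed in; nothing more can be done
None
```

The job is handed in at about 41 s with every step carried out in order: the bowl with all five onions is back on the mat and the power key was pressed again; no verdict came back.

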